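Sort the table after the clay lesson

TASK

After the clay lesson, sort the five things that lie in the row nearest to you: stand the small pinch pot and the clay ring upright on the slatted drying board, side by side without touching; put the ring cutter and the wooden stamp upright in the plywood tray, one in each bay (either way round); and put the leftover clay ball in the round tub. Set the clay pieces down without dropping them, and leave the roll of tape and the clay block where they are.

Things in the scene. Friction and masses are not known exactly. Their poses are not given: they have to be found in the camera images.
- pinch_pot_center (a point): small open pinch pot of grey clay, roughly round, 58 mm along its own x, 64 mm along its y, 36 mm high, standing with its mouth up; hollow, 160 g; it can be gripped across the outside at any yaw. The point is its centre, half-way up (18 mm above its underside); z is up through the mouth.
- clay_ring_center (a point): thick-walled grey clay ring (a short hollow collar, wall about 12 mm, hole about 28 mm), 52 x 54 mm across, 32 mm high, standing flat, 60 g; it can be gripped across the outside at any yaw. The point is its centre, half-way up (16 mm above its underside); z is the ring's axis.
- clay_ball_center (a point): grey ball of leftover clay, about 35 mm across, 32 mm high. The point is its centre (16 mm above the table).
- cutter_center (a point): round ring cutter of thin grey tin, 48 mm across and 22 mm high, a plain smooth hoop. The point is its centre, half-way up (11 mm above its underside); z is the hoop's axis. It can be gripped across the outside at any yaw; in the simulation its inside is solid, so it cannot be taken by the wall.
- stamp_center (a point): wooden pattern stamp: a square block 34 x 34 mm and 32 mm high with a round knob (22 mm thick) on top, 58 mm high in all, standing on its printing face. The point is on its axis, half-way up the whole (29 mm above its underside); x and y are square to the block's sides, z points up to the knob.
- drying_board: rectangular drying board without a rim: five pale wooden slats on two battens, 120 mm along its x and 200 mm along its y, flat top 20 mm above the table. Fixed. Origin: centre of its underside, on the table. The two clay pieces fit side by side along its y.
- tool_tray: rectangular plywood tool tray, open above, 120 mm along its x and 180 mm along its y, 25 mm high outside; walls and floor 5 mm thick. One dividing wall (5 mm thick, top 22 mm above the table) across the middle makes two equal bays, each 110 mm along x and 82 mm along y, centred 43.5 mm either side of the origin along the tray's y. Fixed. Origin: centre of its underside, on the table.
- scrap_tub: low round white tub, open above, 136 mm across the rim and 45 mm high, wall 4 mm; flat inner floor about 110 mm across, 5 mm above the table. Fixed. Origin: centre of its underside, on the table.
- masking_tape: roll of tape lying flat, 96 mm across, 25 mm high; a loose bystander to be left alone. Origin: centre of its underside.
- clay_cube: grey block of modelling clay, 67 x 72 x 54 mm high; a loose bystander to be left alone. Origin: centre of its underside.

How it is judged:
At the end, for the whole second after the job is handed in: Pot and ring stand on the board (centres within 45 mm along its x, 85 mm along its y), not touching; cutter and stamp on the tray floor, one per bay; all four within 0.2 rad of upright and 6 mm in height; ball in the tub; all released, at rest; tape and block moved under 30 mm (x of pinch_pot_center in the frame of drying_board between -0.045 and 0.045 m and y of pinch_pot_center in the frame of drying_board between -0.085 and 0.085 m and z of pinch_pot_center in the frame of drying_board between 0.032 and 0.044 m and x of clay_ring_center in the frame of drying_board between -0.045 and 0.045 m and y of clay_ring_center in the frame of drying_board between -0.085 and 0.085 m and z of clay_ring_center in the frame of drying_board between 0.03 and 0.042 m and z of stamp_center in the frame of tool_tray between 0.028 and 0.04 m and z of cutter_center in the frame of tool_tray between 0.01 and 0.022 m and ((x of stamp_center in the frame of tool_tray between -0.05 and 0.05 m and y of stamp_center in the frame of tool_tray between 0.01 and 0.08 m and x of cutter_center in the frame of tool_tray between -0.05 and 0.05 m and y of cutter_center in the frame of tool_tray between -0.08 and -0.01 m) or (x of stamp_center in the frame of tool_tray between -0.05 and 0.05 m and y of stamp_center in the frame of tool_tray between -0.08 and -0.01 m and x of cutter_center in the frame of tool_tray between -0.05 and 0.05 m and y of cutter_center in the frame of tool_tray between 0.01 and 0.08 m)) and contact force between each of pinch_pot, the fingers and clay_ring below 0.01 N and angle between each of pinch_pot_center, clay_ring_center, stamp_center, cutter_center's own z axis and vertical below 0.2 rad and horizontal distance between clay_ball_center and scrap_tub below 0.055 m and z of clay_ball_center in the frame of scrap_tub between 0.012 and 0.035 m and linear speed of each of pinch_pot, clay_ring, stamp, cutter, clay_ball below 0.02 m/s and contact force between the fingers and pinch_pot below 0.01 N and contact force between the fingers and stamp below 0.01 N and contact force between the fingers and cutter below 0.01 N and contact force between the fingers and clay_ball below 0.01 N and distance of each of masking_tape, clay_cube from where it was at the start of the episode below 0.03 m).
It fails at once if a clay piece (pinch pot or clay ring) is dropped or thrown: it moves faster than 0.9 m/s with no finger on it ((linear speed of pinch_pot above 0.9 m/s and contact force between the fingers and pinch_pot below 0.001 N) or (linear speed of clay_ring above 0.9 m/s and contact force between the fingers and clay_ring below 0.001 N)).
It fails at once if the roll of tape or the clay block is pushed away (more than 30 mm) (distance of any of masking_tape, clay_cube from where it was at the start of the episode above 0.03 m).
It also fails if it takes over 136 s, if anything falls off the work surface, if the arm or the gripper's body presses on something with over 40 N, if the wrist force passes 120 N, or if a joint passes its speed limit or range.

ROBOT

A 6-joint arm with a two-finger parallel gripper is mounted at the origin on a cart in front of the work surface, level with it; the furniture and walls round the work are solid. World frame = base frame: x ahead of the robot, y to its left, z up, the work surface at z = 0. Lengths are in m, angles in rad, forces in N, time in s.
With the tool pointing down it reaches from about 0.375 to 0.9 m from the base axis. Payload 3.1 kg.
Tool frame: the origin (TCP) lies midway between the tips of the shut fingers; the grasp point (between the pads) lies 19 mm behind it; z points along the fingers, y is the direction in which the jaws open and shut (so a half turn about z gives the same grasp; the last joint's range is limited). The gripper opens to 87 mm and grips with 3 to 60 N. Pads are 19 mm wide; open, the fingers measure 117 mm over their backs; the gripper's body (75 mm by 190 mm) begins 51 mm behind the grasp point.
Start: joints at [-1.335, 0.527, 1.433, -0, 1.181, -0.178], TCP at [0.251, -0.572, 0.223] pointing down, gripper open.
Joint ranges: [-3.08, 3.08], [-0.75, 2.2], [0.22, 2.44], [-1.43, 4.57], [0, 2.65], [-2.85, 2.85]. Speed limits (rad/s): [2.79, 2.79, 3.14, 3.14, 3.14, 3.14].

INTERFACE

Orientations are given as a unit quaternion [x, y, z, w].
In Python, from rig import robot gives the robot as it stands.
- The arm moves only by the tool move_arm, never from a script. Its argument "rows" is one flat list of numbers, 7 for each row, row after row: the shift along the world's x, y, z in mm, then the turn, a rotation vector about the world's x, y, z in rad, then the closure, from 0 (fully open) to 1 (shut). A call has 1 to 12 rows; each row shifts and turns the commanded pose from where the row before left it; what a row does not reach is not made up. A row lasts 1/10 s, in which the tool goes at most 50 mm and 8.59 degrees, less where a joint would pass 70% of its speed; a pose out of reach is approached as far as the arm can. A call with a gripper value outside its range is refused whole. The fingers move at their own pace and stop on an object; "grip_force" is the grip in N (left out, the last holds). Time passes only in rows, so rows that do not move let the fingers close. It gives the time, the measured TCP pose, the force and the opening at its end, in the units of the state.
- robot.get_obs(): the state, without advancing time (a new reading comes with each control period).
- robot.camera(name): name is "side" or "top" or "wrist"; returns a dict with "color" (400x640x3 uint8, red, green, blue), "z_map" (400x640 float32, m along the optical axis (not along the pixel's ray), 0 where there is no reading), "camera_matrix" (3x3 intrinsics, pixels), "distortion" ([k1, k2, p1, p2, k3] as OpenCV has them; the pictures are not rectified), "R" (3x3) and "t" (3): a world point X has camera coordinates R X + t; the wrist camera has in their place "tool_from_camera" (4x4, takes a point from camera to tool coordinates, whose origin is the TCP and whose axes are the flange's). Camera axes: x right, y down, z forward; pixel columns grow to the right and rows downward; lengths in m; the calibration is good to about 2 mm. A picture is of the moment at which its call begins: read the wrist's pose just before it.
- robot.hand_in(): hands the job in, once; it reports no verdict.
Trained networks look in the newest picture that a camera, given by its name, has taken for a name from the list of things; names that differ only in an ending like _2 or _b are one class to them, and where a whole thing is asked for, a point or a joint stands for the part that bears it (a point fixed in the world has none). Each returns a list of dicts, best first, with "conf" (0 to 1); they miss things now and then, are a little off and sometimes report something else, mostly with a low value. They report only what shows in the picture. A call takes as long as a camera call.
- robot.search_frame(camera, thing): "at" ([column, row] in pixels, amid what is visible of it).
- robot.spot_point(camera, thing): "at" ([column, row] in pixels: a listed point, or the origin of a listed thing).
The state is a dict: "time": time; "q": joint angles; "joint_velocities": joint speeds; "joint_torque": joint torques, N m; "position": TCP position; "tool_rot": TCP orientation; "ft_force": force on the tool from outside, world axes, zero at the start; "moment": the same for the moment, N m; "grip_width": finger opening in m.
Only numpy, scipy, OpenCV 4.12 (cv2) and the standard library are available. Lean on these libraries where they do the work, as an engineer would, in place of code of your own. Each camera call takes 0.05 s, during which the arm holds its last target.

## Working session

There is one attempt and no reset: what is moved stays moved. The work goes in short steps, Python scripts to look and compute and a tool call to move; the robot and the scene stay as the last step left them, time stands still between calls to the robot, and variables do not carry over. Pictures are saved under pics/ and viewed, and the job is handed in when it is done.

Besides the shell and the picture viewer there is one more tool, called after "Request:" by a JSON object that holds its "method" and its "body". move_arm: Moves the arm, as the interface text tells. Its arguments: {"type":"object","properties":{"rows":{"type":"array","items":{"type":"number"}},"grip_force":{"type":"number"}},"required":["rows"]}

```bash
mkdir -p pics; ls
python3 - <<'E'
from rig import robot
import cv2
print(robot.get_obs())
for n in ["top","side"]:
    c=robot.camera(n); cv2.imwrite(f"pics/{n}0.png",c["color"][:,:,::-1]); print(n,c["camera_matrix"],c["distortion"],c["R"],c["t"])
E
```

```text
pics
{'time': 0.0, 'q': array([-1.33548013e+00,  5.28481313e-01,  1.43387636e+00, -4.47574942e-05,
        1.18135538e+00, -1.78518446e-01]), 'joint_velocities': array([-0.00110706,  0.00065601, -0.00112768,  0.00021246, -0.00127187,
       -0.00074537]), 'joint_torque': array([ 3.75257505e-04, -4.40039706e+01, -1.76593423e+01,  6.32227748e-02,
        5.80560474e-02, -1.51222398e-04]), 'position': array([ 0.2511634 , -0.5715371 ,  0.22157055]), 'tool_rot': array([ 9.78666581e-01,  2.05452182e-01, -5.07901626e-05, -1.05918577e-03]), 'ft_force': array([-0.14166761, -0.24834879, -0.1097593 ]), 'moment': array([-0.00917981, -0.00315282, -0.02796693]), 'grip_width': 0.08713226898284927}
top [[480.35536614   0.         315.18815444]
 [  0.         480.35536614 201.75665191]
 [  0.           0.           1.        ]] [0.00358606 0.         0.         0.         0.        ] [[-0.02710723 -0.99960304  0.00767834]
 [-0.99510891  0.02625385 -0.09523121]
 [ 0.09499182 -0.01022224 -0.99542557]] [-0.09014291  0.58678555  1.74179068]
side [[426.55883498   0.         317.25907765]
 [  0.         426.55883498 201.62159073]
 [  0.           0.           1.        ]] [-0.11155415  0.          0.          0.          0.        ] [[-0.93083229 -0.36507371  0.0165054 ]
 [-0.13707067  0.30690993 -0.94181629]
 [ 0.3387667  -0.87893542 -0.33572257]] [0.50994515 0.1754153  0.99058096]
```

View pics/top0.png

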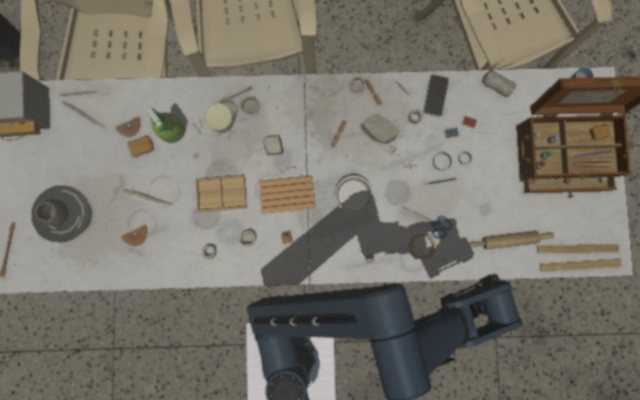

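View pics/side0.png

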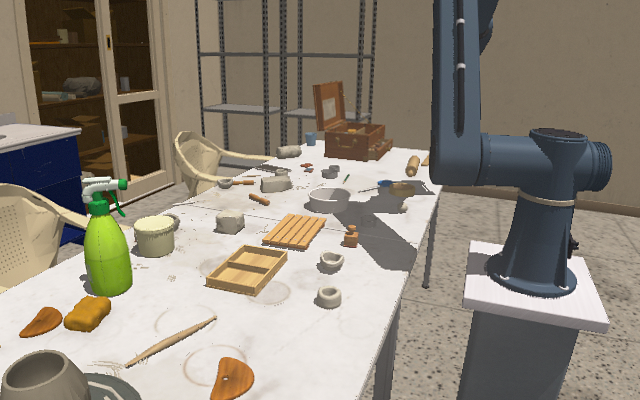

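```bash
cat > h.py <<'E'
from rig import robot
import numpy as np, cv2
from scipy.spatial.transform import Rotation as Rn
def ray(c,uv):
    p=cv2.undistortPoints(np.array([[uv]],float),c["camera_matrix"],c["distortion"])[0,0]
    return np.array([p[0],p[1],1.])
def onplane(c,uv,z):
    R,t=c["R"],c["t"]; o=-R.T@t; d=R.T@ray(c,uv); return o+d*(z-o[2])/d[2]
def cloud(c):
    z=c["z_map"]; v,u=np.mgrid[0:400,0:640]
    p=cv2.undistortPoints(np.stack([u,v],-1).reshape(-1,1,2).astype(float),c["camera_matrix"],c["distortion"]).reshape(400,640,2)
    P=np.dstack([p[...,0]*z,p[...,1]*z,z]); return (P-c["t"])@c["R"]
H=dict(pinch_pot_center=.018,clay_ring_center=.016,clay_ball_center=.016,cutter_center=.011,stamp_center=.029,drying_board=0,tool_tray=0,scrap_tub=0,masking_tape=0,clay_cube=0)
E
python3 - <<'E'
from h import *
for n in ["top","side"]:
    c=robot.camera(n)
    for k,z in H.items():
        for d in robot.spot_point(n,k)[:3]: print(n,k,round(d["conf"],2),np.round(d["at"]),np.round(onplane(c,d["at"],z),4))
E
```

```text
top pinch_pot_center 0.56 [244. 240.] [0.452  0.1583 0.018 ]
top clay_ring_center 0.59 [209. 252.] [0.4109 0.2873 0.016 ]
top clay_ring_center 0.19 [287. 239.] [0.4496 0.0012 0.016 ]
top clay_ball_center 0.46 [370. 257.] [ 0.3755 -0.3024  0.016 ]
top clay_ball_center 0.36 [220. 195.] [0.6183 0.2457 0.016 ]
top cutter_center 0.35 [327. 238.] [ 0.4491 -0.1467  0.011 ]
top stamp_center 0.44 [288. 238.] [ 0.4533 -0.0021  0.029 ]
top stamp_center 0.32 [288. 192.] [ 0.6233 -0.0054  0.029 ]
top drying_board 0.84 [287. 192.] [ 0.6264 -0.0025  0.    ]
top tool_tray 0.68 [220. 193.] [0.6288 0.249  0.    ]
top tool_tray 0.34 [368. 260.] [ 0.3654 -0.2954  0.    ]
top scrap_tub 0.6 [353. 197.] [ 0.6022 -0.248   0.    ]
top scrap_tub 0.23 [287. 238.] [0.4562 0.0022 0.    ]
top masking_tape 0.73 [422. 248.] [ 0.4054 -0.4968  0.    ]
top clay_cube 0.82 [275. 144.] [0.8092 0.0393 0.    ]
side pinch_pot_center 0.66 [332. 262.] [0.4525 0.1484 0.018 ]
side pinch_pot_center 0.39 [231. 232.] [0.7644 0.0926 0.018 ]
side clay_ring_center 0.68 [328. 297.] [0.408 0.295 0.016]
side clay_ring_center 0.2 [333. 260.] [0.4525 0.1381 0.016 ]
side clay_ball_center 0.45 [400. 210.] [ 0.3706 -0.2703  0.016 ]
side cutter_center 0.65 [374. 219.] [ 0.4298 -0.1712  0.011 ]
side stamp_center 0.72 [352. 237.] [0.4448 0.0167 0.029 ]
side stamp_center 0.72 [249. 271.] [0.5974 0.2841 0.029 ]
side stamp_center 0.23 [369. 220.] [ 0.4333 -0.1127  0.029 ]
side drying_board 0.68 [294. 233.] [ 0.6198 -0.0063  0.    ]
side scrap_tub 0.76 [330. 201.] [ 0.6198 -0.2984  0.    ]
side masking_tape 0.8 [402. 193.] [ 0.4076 -0.4915  0.    ]
side clay_cube 0.97 [230. 230.] [0.7983 0.0501 0.    ]
```

Run:
```python
from h import *
c=robot.camera("top"); P=cloud(c); im=c["color"][:,:,::-1]
a=cv2.resize(im[170:290,190:390],None,fx=4,fy=4,interpolation=cv2.INTER_CUBIC)
a=np.clip(a.astype(float)*1.0,0,255)**.6*255**.4
cv2.imwrite("pics/topz.png",a)
zz=P[...,2]; print(np.median(zz[150:280,100:500]))
h=np.clip(zz*255/0.06,0,255).astype(np.uint8)[170:290,190:390]
cv2.imwrite("pics/toph.png",cv2.resize(h,None,fx=4,fy=4,interpolation=cv2.INTER_NEAREST))
m=((zz>0.007)&(zz<.1)).astype(np.uint8); m[:165]=0; m[278:]=0
n,l,s,ce=cv2.connectedComponentsWithStats(m)
for i in range(1,n):
    if s[i,4]>15 and 180<ce[i][0]<450:
        Q=P[l==i]; top=np.percentile(Q[:,2],95)
        print(np.round(ce[i]),s[i,4],"mean",np.round(Q.mean(0),3),"mid",np.round((Q.min(0)+Q.max(0))/2,4),"ext",np.round(np.ptp(Q,axis=0),3),round(top,3))
c=robot.camera("side"); im=c["color"][:,:,::-1]
a=cv2.resize(im[170:320,200:440],None,fx=3.2,fy=3.2,interpolation=cv2.INTER_CUBIC)
cv2.imwrite("pics/sidez.png",np.clip(a.astype(float),0,255)**.6*255**.4)
```

```text
0.0007557761751533277
[439. 168.] 23 mean [ 0.701 -0.572  0.017] mid [ 0.703  -0.5702  0.0216] ext [0.021 0.043 0.028] 0.029
[223. 193.] 636 mean [0.627 0.237 0.017] mid [0.628  0.2389 0.0216] ext [0.133 0.197 0.029] 0.029
[355. 193.] 618 mean [ 0.612 -0.254  0.027] mid [ 0.6118 -0.2499  0.0335] ext [0.143 0.143 0.053] 0.051
[287. 194.] 1586 mean [ 0.616 -0.001  0.02 ] mid [ 0.6168 -0.0017  0.0205] ext [0.131 0.206 0.027] 0.026
[208. 187.] 22 mean [0.65  0.292 0.01 ] mid [0.6517 0.2938 0.0115] ext [0.022 0.033 0.008] 0.016
[207. 203.] 19 mean [0.591 0.297 0.01 ] mid [0.5918 0.2996 0.0107] ext [0.022 0.022 0.007] 0.013
[416. 214.] 19 mean [ 0.529 -0.48   0.009] mid [ 0.5268 -0.4783  0.0092] ext [0.023 0.033 0.004] 0.011
[439. 227.] 133 mean [ 0.481 -0.564  0.011] mid [ 0.4777 -0.5623  0.0142] ext [0.077 0.093 0.014] 0.018
[247. 238.] 165 mean [0.458 0.147 0.024] mid [0.4593 0.1464 0.0232] ext [0.055 0.06  0.032] 0.037
[422. 245.] 247 mean [ 0.413 -0.495  0.022] mid [ 0.4167 -0.4987  0.0218] ext [0.099 0.102 0.029] 0.031
[286. 238.] 93 mean [0.454 0.003 0.038] mid [0.4544 0.0039 0.0353] ext [0.037 0.041 0.054] 0.059
[328. 239.] 33 mean [ 0.446 -0.148  0.022] mid [ 0.4463 -0.1477  0.0199] ext [0.044 0.048 0.024] 0.031
[209. 251.] 131 mean [0.413 0.286 0.024] mid [0.412  0.2871 0.024 ] ext [0.055 0.05  0.034] 0.034
[369. 258.] 70 mean [ 0.374 -0.298  0.025] mid [ 0.3742 -0.2983  0.024 ] ext [0.033 0.035 0.034] 0.034[ WARN:0@1.347] global loadsave.cpp:1063 imwrite_ Unsupported depth image for selected encoder is fallbacked to CV_8U.
```

View pics/topz.png

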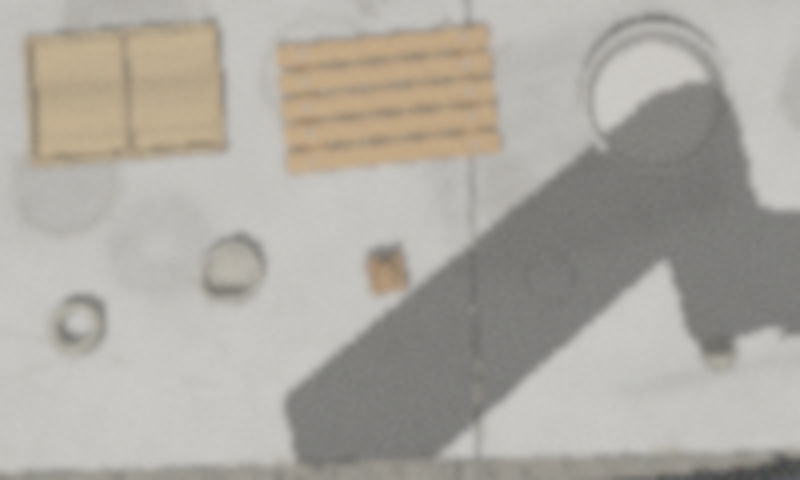

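View pics/toph.png

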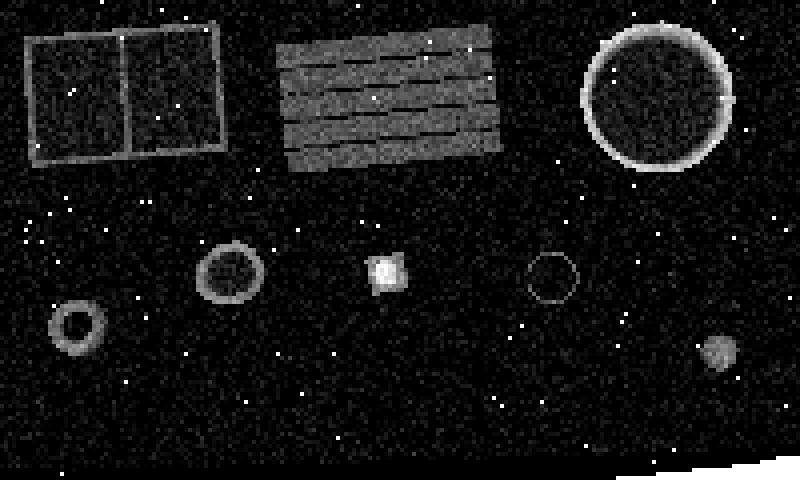

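View pics/sidez.png

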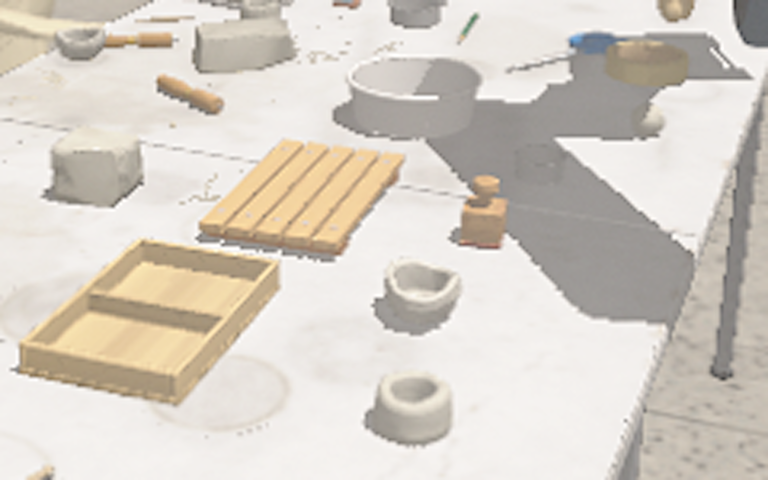

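Run:
```python
from h import *
c=robot.camera("top"); P=cloud(c); zz=P[...,2]
for n,(x,y),r,lo,hi in [("board",(.617,-.002),.14,.014,.03),("tray",(.628,.239),.13,.015,.032),("stampblock",(.454,.003),.035,.02,.07),("pot",(.457,.147),.05,.02,.05),("ring",(.412,.287),.05,.02,.05),("ball",(.374,-.298),.03,.015,.05),("cutter",(.447,-.148),.04,.01,.03),("tub",(.612,-.25),.09,.035,.06),]:
    m=(abs(P[...,0]-x)<r)&(abs(P[...,1]-y)<r)&(zz>lo)&(zz<hi)
    m=cv2.morphologyEx(m.astype(np.uint8),cv2.MORPH_OPEN,np.ones((2,2)))>0 if n in("board","pot","ring","ball") else m
    Q=P[m][:,:2].astype(np.float32)
    print(n,len(Q),cv2.minAreaRect(Q),Q.mean(0),cv2.fitEllipse(Q)[0])
```

```text
board 1319 ((0.5417541861534119, -0.009153619408607483), (0.2617345452308655, 0.2018599659204483), 3.963686227798462) [ 0.61240023 -0.00562123] (0.6098731756210327, -0.0062685441225767136)
tray 303 ((0.6268181204795837, 0.24340082705020905), (0.12077801674604416, 0.18199200928211212), 3.262268543243408) [0.62705517 0.24290834] (0.6263207197189331, 0.2423681616783142)
stampblock 88 ((0.45420023798942566, 0.0035608261823654175), (0.03393757715821266, 0.03416179493069649), 8.662642478942871) [0.4542112  0.00270188] (0.45482921600341797, 0.0032662672456353903)
pot 97 ((0.4549555778503418, 0.1450190544128418), (0.0545361265540123, 0.05714218318462372), 5.179612159729004) [0.45352238 0.14406882] (0.45455941557884216, 0.14463019371032715)
ring 100 ((0.40891751646995544, 0.2873575985431671), (0.04288194328546524, 0.050965867936611176), 64.75926971435547) [0.40879086 0.2849516 ] (0.4099738299846649, 0.28533631563186646)
ball 62 ((0.3690461218357086, -0.30307289958000183), (0.030065657570958138, 0.03030790202319622), 84.18618774414062) [ 0.37034622 -0.30253845] (0.3699776828289032, -0.30368897318840027)
cutter 36 ((0.4500778317451477, -0.15133516490459442), (0.04818505793809891, 0.059291545301675797), 87.8682632446289) [ 0.44706446 -0.1505098 ] (0.44929563999176025, -0.14905202388763428)
tub 252 ((0.6083356142044067, -0.2473127245903015), (0.13746023178100586, 0.13640710711479187), 42.0527458190918) [ 0.612017   -0.25011414] (0.607175886631012, -0.2477966845035553)
```

Request:
{"method": "move_arm", "body": {"rows": [13.4, 30.2, -8, 0, 0, 0.135, 0, 13.4, 30.2, -8, 0, 0, 0.135, 0, 13.4, 30.2, -8, 0, 0, 0.135, 0, 13.4, 30.2, -8, 0, 0, 0.135, 0, 13.4, 30.2, -8, 0, 0, 0.135, 0, 13.4, 30.2, -8, 0, 0, 0.135, 0, 13.4, 30.2, -8, 0, 0, 0.135, 0, 13.4, 30.2, -8, 0, 0, 0.135, 0, 13.8, 30.4, -8, 0, 0, 0.137, 0, 0, 0, 0, 0, 0, 0, 0, 0, 0, 0, 0, 0, 0, 0], "grip_force": 10}}

```text
time: 2.45
position: [0.3728, -0.3001, 0.1507]
tool_rot: [0.685, 0.728, -0.0, 0.0]
ft_force: [0.6, -1.1, -0.5]
grip_width: 0.0872
```

```bash
cat >> h.py <<'E'
def wcloud(name=None):
    o=robot.get_obs(); c=robot.camera("wrist"); T=c["tool_from_camera"]
    Rt=Rn.from_quat(o["tool_rot"]).as_matrix()
    z=c["z_map"]; v,u=np.mgrid[0:400,0:640]
    p=cv2.undistortPoints(np.stack([u,v],-1).reshape(-1,1,2).astype(float),c["camera_matrix"],c["distortion"]).reshape(400,640,2)
    P=np.dstack([p[...,0]*z,p[...,1]*z,z])@T[:3,:3].T+T[:3,3]
    if name: cv2.imwrite(f"pics/{name}.png",c["color"][:,:,::-1])
    return o,c,P@Rt.T+o["position"]
def fit(P,xy,r,lo,hi):
    m=(np.hypot(P[...,0]-xy[0],P[...,1]-xy[1])<r)&(P[...,2]>lo)&(P[...,2]<hi)
    m=cv2.morphologyEx(m.astype(np.uint8),cv2.MORPH_OPEN,np.ones((3,3)))>0
    Q=P[m]
    if len(Q)<20: return len(Q)
    (cx,cy),wh,a=cv2.minAreaRect(Q[:,:2].astype(np.float32))
    return len(Q),np.round([cx,cy,*wh],4),round(a,1),np.round(Q.mean(0),4)
def st():
    o=robot.get_obs(); y=Rn.from_quat(o["tool_rot"]).as_matrix()[:,1]
    print("t",round(o["time"],2),np.round(o["position"],4),"jaw",np.round(y,3),"F",np.round(o["ft_force"],1),"w",round(o["grip_width"],4))
E
python3 - <<'E'
from h import *
st()
o,c,P=wcloud("w1")
z=P[...,2];print(np.median(z[(c["z_map"]>0)]))
print(fit(P,(.372,-.3),.04,.01,.05))
E
```

```text
t 2.45 [ 0.3728 -0.3001  0.1507] jaw [0.998 0.061 0.   ] F [ 0.6 -1.1 -0.5] w 0.0872
0.0009568597567204684
(1035, array([ 0.3719, -0.2995,  0.0331,  0.0332]), 31.6, array([ 0.3723, -0.2974,  0.0266]))
```

View pics/w1.png

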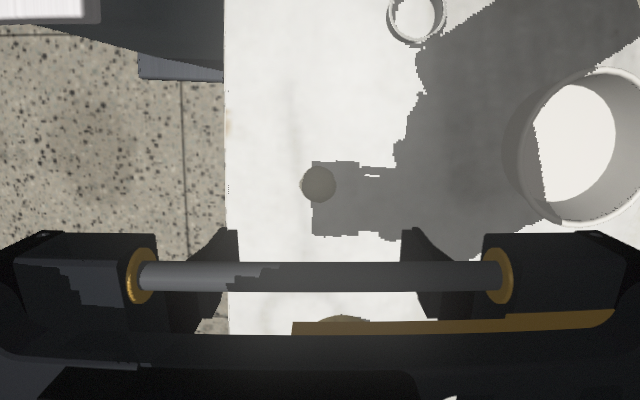

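Request:
{"method": "move_arm", "body": {"rows": [-0.5, 0.5, -45, 0, 0, 0, 0, 0, 0, -45, 0, 0, 0, 0, 0, 0, -34, 0, 0, 0, 0, 0, 0, -20, 0, 0, 0, 0, 0, 0, 0, 0, 0, 0, 1, 0, 0, 0, 0, 0, 0, 1, 0, 0, 0, 0, 0, 0, 1, 0, 0, 0, 0, 0, 0, 1, 0, 0, 0, 0, 0, 0, 1, 0, 0, 0, 0, 0, 0, 1]}}

```text
time: 3.5
position: [0.3722, -0.3001, 0.0073]
tool_rot: [0.686, 0.728, -0.0, 0.001]
ft_force: [-0.1, -0.5, 0.1]
grip_width: 0.0469
```

Request:
{"method": "move_arm", "body": {"rows": [0, 0, 0, 0, 0, 0, 1, 0, 0, 0, 0, 0, 0, 1, 0, 0, 0, 0, 0, 0, 1, 0, 0, 0, 0, 0, 0, 1, 0, 0, 0, 0, 0, 0, 1]}}

```text
time: 4.0
position: [0.372, -0.2998, 0.0067]
tool_rot: [0.686, 0.728, -0.0, 0.0]
ft_force: [1.4, -0.0, 3.8]
grip_width: 0.0325
```

Request:
{"method": "move_arm", "body": {"rows": [0, 0, 25, 0, 0, 0, 1, 0, 0, 45, 0, 0, 0, 1, 0, 0, 50, 0, 0, 0, 1, 40, 8.5, 0, 0, 0, 0, 1, 40, 8.5, 0, 0, 0, 0, 1, 40, 8.5, 0, 0, 0, 0, 1, 40, 8.5, 0, 0, 0, 0, 1, 40, 8.5, 0, 0, 0, 0, 1, 38, 8.5, 0, 0, 0, 0, 1, 0, 0, 0, 0, 0, 0, 1, 0, 0, 0, 0, 0, 0, 1]}}

```text
time: 5.1
position: [0.6094, -0.2478, 0.1254]
tool_rot: [0.685, 0.729, -0.001, -0.001]
ft_force: [-1.6, -0.3, -0.5]
grip_width: 0.0323
```

Run:
```python
from h import *
st()
o,c,P=wcloud("w2")
print(fit(P,(.609,-.25),.09,.035,.055))
```

```text
t 5.1 [ 0.6094 -0.2478  0.1254] jaw [ 0.998  0.062 -0.002] F [-1.6 -0.3 -0.5] w 0.0323
(4487, array([ 0.6042, -0.2356,  0.1391,  0.1129]), 5.9, array([ 0.6046, -0.2258,  0.0447]))
```

View pics/w2.png

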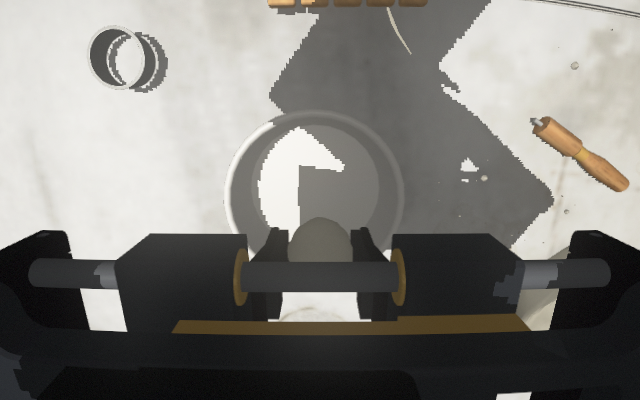

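Request:
{"method": "move_arm", "body": {"rows": [-4, -1, -40, 0, 0, 0, 1, 0, 0, -40, 0, 0, 0, 1, 0, 0, -20, 0, 0, 0, 1, 0, 0, -11, 0, 0, 0, 1, 0, 0, 0, 0, 0, 0, 1, 0, 0, 0, 0, 0, 0, 0.42, 0, 0, 0, 0, 0, 0, 0.42, 0, 0, 0, 0, 0, 0, 0.42, 0, 0, 0, 0, 0, 0, 0.42, 0, 0, 20, 0, 0, 0, 0.42, 0, 0, 45, 0, 0, 0, 0.42, 0, 0, 45, 0, 0, 0, 0.42]}}

```text
time: 6.35
position: [0.6052, -0.2492, 0.1261]
tool_rot: [0.686, 0.728, -0.0, -0.001]
ft_force: [0.7, -0.5, -0.0]
grip_width: 0.0506
```

Request:
{"method": "move_arm", "body": {"rows": [-31, 20, 3, 0, 0, 0, 0, -31, 20, 3, 0, 0, 0, 0, -31, 20, 3, 0, 0, 0, 0, -31, 20, 3, 0, 0, 0, 0, -32, 20, 3, 0, 0, 0, 0, 0, 0, 0, 0, 0, 0, 0, 0, 0, 0, 0, 0, 0, 0]}}

```text
time: 7.05
position: [0.45, -0.1497, 0.1414]
tool_rot: [0.685, 0.728, 0.0, 0.001]
ft_force: [0.7, -0.7, -0.3]
grip_width: 0.0862
```

Run:
```python
from h import *
st()
o,c,P=wcloud("w3")
print(fit(P,(.449,-.149),.04,.008,.03), fit(P,(.454,.003),.04,.01,.07))
m=(np.hypot(P[...,0]-.449,P[...,1]+.149)<.04)&(P[...,2]>.012)&(P[...,2]<.03); Q=P[m]; print(len(Q),cv2.fitEllipse(Q[:,:2].astype(np.float32)))
c=robot.camera("top"); P=cloud(c); print("ball",fit(P,(.609,-.249),.045,.014,.045))
```

```text
t 7.05 [ 0.45   -0.1497  0.1414] jaw [0.998 0.06  0.002] F [ 0.7 -0.7 -0.3] w 0.0862
(726, array([ 0.4444, -0.1477,  0.0477,  0.0473]), 47.0, array([ 0.4443, -0.1519,  0.0199])) (1114, array([ 0.4536, -0.0045,  0.0343,  0.0199]), 7.9, array([ 0.4535, -0.0089,  0.0313]))
687 ((0.44453585147857666, -0.14749477803707123), (0.044707417488098145, 0.04486145079135895), 109.99079895019531)
ball (66, array([ 0.6097, -0.2505,  0.0312,  0.0311]), 0.7, array([ 0.6087, -0.2498,  0.0306]))
```

View pics/w3.png

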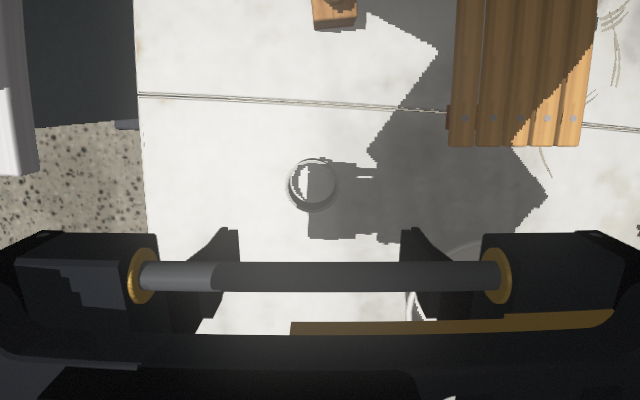

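Request:
{"method": "move_arm", "body": {"rows": [-5.5, 2, -45, 0, 0, 0, 0, 0, 0, -45, 0, 0, 0, 0, 0, 0, -32, 0, 0, 0, 0, 0, 0, -15, 0, 0, 0, 0.2, 0, 0, 0, 0, 0, 0, 1, 0, 0, 0, 0, 0, 0, 1, 0, 0, 0, 0, 0, 0, 1, 0, 0, 0, 0, 0, 0, 1, 0, 0, 0, 0, 0, 0, 1, 0, 0, 0, 0, 0, 0, 1, 0, 0, 0, 0, 0, 0, 1]}}

```text
time: 8.25
position: [0.4445, -0.1478, 0.0038]
tool_rot: [0.686, 0.728, 0.0, 0.0]
ft_force: [1.1, -0.1, 0.9]
grip_width: 0.0467
```

Request:
{"method": "move_arm", "body": {"rows": [0, 0, 0, 0, 0, 0, 1, 0, 0, 30, 0, 0, 0, 1, 0, 0, 50, 0, 0, 0, 1, 20.5, 38.5, 30, 0, 0, 0, 1, 20.5, 38.5, 20, 0, 0, 0, 1, 20.5, 38.5, 0, 0, 0, 0, 1, 20.5, 38.5, 0, 0, 0, 0, 1, 20.5, 38.5, 0, 0, 0, 0, 1, 20.5, 38.5, 0, 0, 0, 0, 1, 20.5, 38.5, 0, 0, 0, 0, 1, 20.5, 38.5, 0, 0, 0, 0, 1, 20.5, 38.5, 0, 0, 0, 0, 1]}}

```text
time: 9.45
position: [0.6277, 0.1984, 0.1316]
tool_rot: [0.685, 0.728, -0.0, -0.0]
ft_force: [1.0, -0.9, -0.4]
grip_width: 0.0462
```

Request:
{"method": "move_arm", "body": {"rows": [0, 0, 0, 0, 0, 0, 1, 0, 0, 0, 0, 0, 0, 1]}}

```text
time: 9.65
position: [0.6269, 0.1975, 0.1312]
tool_rot: [0.685, 0.729, -0.001, -0.0]
ft_force: [-0.7, -0.6, -0.6]
grip_width: 0.0469
```

Run:
```python
from h import *
st()
o,c,P=wcloud("w4")
m=(P[...,2]>.015)&(P[...,2]<.035)&(abs(P[...,0]-.627)<.09)&(abs(P[...,1]-.243)<.11); m[230:]=0
Q=P[m][:,:2]; np.save("tr.npy",Q); print(len(Q))
cv2.imwrite("pics/w4m.png",m.astype(np.uint8)*255)
c,s=np.cos(-.06),np.sin(-.06)
```

```text
t 9.65 [0.6269 0.1975 0.1312] jaw [ 0.998  0.062 -0.002] F [-0.7 -0.6 -0.6] w 0.0469
5699
```

View pics/w4.png

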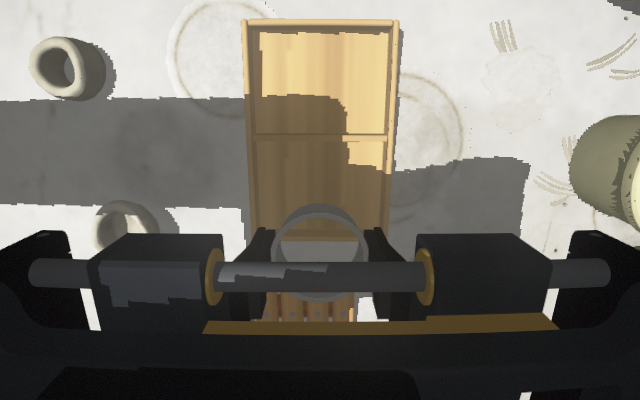

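Run:
```python
import numpy as np
Q=np.load("tr.npy")
a=.06;R=np.array([[np.cos(a),np.sin(a)],[-np.sin(a),np.cos(a)]])
q=(Q-[.627,.243])@R.T
for k in (0,1):
    h,e=np.histogram(q[:,k],bins=np.arange(-.11,.111,.005)); print([(round(x*1000+2.5),n) for x,n in zip(e,h) if n>20])
```

```text
[(-62, np.int64(451)), (-57, np.int64(1289)), (-52, np.int64(107)), (-47, np.int64(104)), (-42, np.int64(106)), (-37, np.int64(100)), (-32, np.int64(101)), (-27, np.int64(105)), (-22, np.int64(99)), (-17, np.int64(102)), (-12, np.int64(104)), (-7, np.int64(101)), (-2, np.int64(107)), (3, np.int64(104)), (8, np.int64(95)), (13, np.int64(103)), (18, np.int64(104)), (23, np.int64(97)), (28, np.int64(106)), (33, np.int64(104)), (38, np.int64(108)), (43, np.int64(114)), (48, np.int64(107)), (53, np.int64(1171)), (58, np.int64(610))]
[(-77, np.int64(71)), (-72, np.int64(79)), (-67, np.int64(83)), (-62, np.int64(88)), (-57, np.int64(89)), (-52, np.int64(86)), (-47, np.int64(89)), (-42, np.int64(90)), (-37, np.int64(90)), (-32, np.int64(95)), (-27, np.int64(94)), (-22, np.int64(92)), (-17, np.int64(100)), (-12, np.int64(99)), (-7, np.int64(98)), (-2, np.int64(505)), (3, np.int64(613)), (8, np.int64(105)), (13, np.int64(103)), (18, np.int64(111)), (23, np.int64(101)), (28, np.int64(107)), (33, np.int64(117)), (38, np.int64(111)), (43, np.int64(110)), (48, np.int64(113)), (53, np.int64(108)), (58, np.int64(110)), (63, np.int64(116)), (68, np.int64(124)), (73, np.int64(126)), (78, np.int64(120)), (83, np.int64(294)), (88, np.int64(1261))]
```

Request:
{"method": "move_arm", "body": {"rows": [0, 1, -40, 0, 0, 0, 1, 0, 0, -40, 0, 0, 0, 1, 0, 0, -27, 0, 0, 0, 1, 0, 0, -14, 0, 0, 0, 1, 0, 0, 0, 0, 0, 0, 1, 0, 0, 0, 0, 0, 0, 0.32, 0, 0, 0, 0, 0, 0, 0.32, 0, 0, 0, 0, 0, 0, 0.32, 0, 0, 0, 0, 0, 0, 0.32, 0, 0, 20, 0, 0, 0, 0.32, 0, 0, 45, 0, 0, 0, 0.32, 0, 0, 50, 0, 0, 0, 0.32]}}

```text
time: 10.9
position: [0.6263, 0.1975, 0.1258]
tool_rot: [0.686, 0.728, -0.002, -0.001]
ft_force: [1.3, -0.9, 0.2]
grip_width: 0.0595
```

Request:
{"method": "move_arm", "body": {"rows": [-29, -33, 5, 0, 0, 0.015, 0.2, -29, -33, 5, 0, 0, 0.015, 0.2, -29, -32, 5, 0, 0, 0.015, 0.2, -29, -32, 5, 0, 0, 0.015, 0.2, -28, -32, 5, 0, 0, 0.015, 0.2, -28, -32, 0, 0, 0, 0.015, 0.2, 0, 0, 0, 0, 0, 0, 0.2, 0, 0, 0, 0, 0, 0, 0.2]}}

```text
time: 11.7
position: [0.456, 0.0031, 0.1516]
tool_rot: [0.653, 0.757, 0.001, 0.001]
ft_force: [0.4, -0.8, 0.2]
grip_width: 0.0697
```

Run:
```python
from h import *
st()
o,c,P=wcloud("w5")
print(fit(P,(.454,.003),.035,.012,.07),fit(P,(.454,.003),.035,.045,.07), "pot",fit(P,(.455,.145),.045,.01,.05))
c=robot.camera("top"); P=cloud(c); print("cutter",fit(P,(.627,.199),.037,.016,.045))
cv2.imwrite("pics/top5.png",cv2.resize(c["color"][150:290,180:380,::-1],None,fx=4,fy=4))
```

```text
t 11.7 [0.456  0.0031 0.1516] jaw [0.989 0.147 0.002] F [ 0.4 -0.8  0.2] w 0.0697
(1558, array([0.4522, 0.0037, 0.0338, 0.0336]), 8.8, array([0.4519, 0.0076, 0.0391])) (537, array([0.4522, 0.0041, 0.0199, 0.02  ]), 8.8, array([0.4522, 0.005 , 0.0549])) pot (1593, array([0.4568, 0.1385, 0.0562, 0.0455]), 7.6, array([0.4584, 0.1349, 0.0303]))
cutter 0
```

View pics/w5.png

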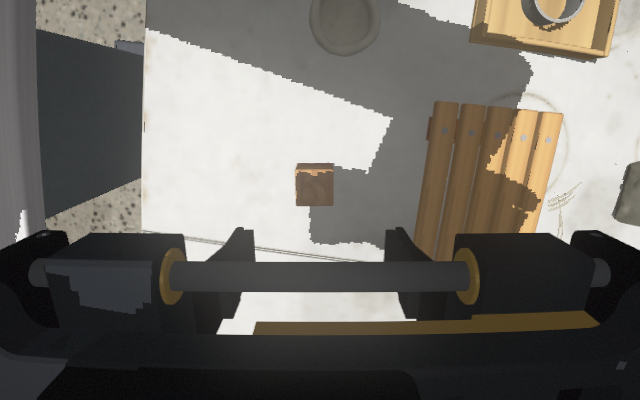

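View pics/top5.png

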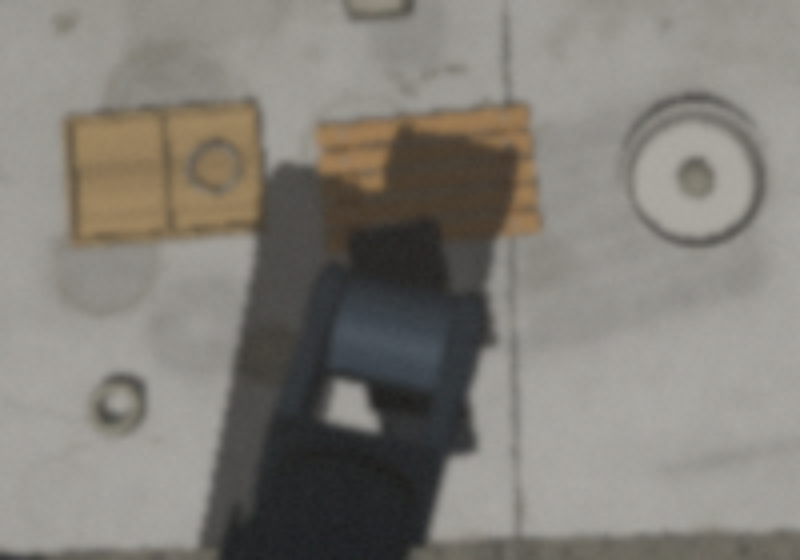

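Request:
{"method": "move_arm", "body": {"rows": [-3.5, 0.5, -40, 0, 0, 0, 0.2, 0, 0, -45, 0, 0, 0, 0.2, 0, 0, -40, 0, 0, 0, 0.2, 0, 0, -20, 0, 0, 0, 0.2, 0, 0, 0, 0, 0, 0, 1, 0, 0, 0, 0, 0, 0, 1, 0, 0, 0, 0, 0, 0, 1, 0, 0, 0, 0, 0, 0, 1, 0, 0, 0, 0, 0, 0, 1, 0, 0, 0, 0, 0, 0, 1, 0, 0, 0, 0, 0, 0, 1, 0, 0, 0, 0, 0, 0, 1]}}

```text
time: 13.0
position: [0.4528, 0.0041, 0.0068]
tool_rot: [0.652, 0.758, 0.001, 0.001]
ft_force: [0.2, 1.4, 6.9]
grip_width: 0.0338
```

Request:
{"method": "move_arm", "body": {"rows": [0, 0, 20, 0, 0, 0, 1, 0, 0, 45, 0, 0, 0, 1, 0, 0, 50, 0, 0, 0, 1, 21, 35, 25, 0, 0, -0.011, 1, 21, 35, 0, 0, 0, -0.011, 1, 21, 35, 0, 0, 0, -0.011, 1, 21, 35, 0, 0, 0, -0.011, 1, 21, 35, 0, 0, 0, -0.011, 1, 21, 35, 0, 0, 0, -0.011, 1, 21, 36, 0, 0, 0, -0.011, 1, 22, 36, 0, 0, 0, -0.011, 1, 0, 0, 0, 0, 0, 0, 1]}}

```text
time: 14.2
position: [0.6237, 0.2908, 0.146]
tool_rot: [0.684, 0.73, 0.003, 0.001]
ft_force: [-0.3, 0.7, 0.5]
grip_width: 0.0338
```

Request:
{"method": "move_arm", "body": {"rows": [0, 0, 0, 0, 0, 0, 1]}}

```text
time: 14.3
position: [0.6205, 0.2866, 0.1453]
tool_rot: [0.684, 0.729, -0.001, -0.0]
ft_force: [-0.3, 0.7, -0.2]
grip_width: 0.0338
```

Run:
```python
from h import *
st()
o,c,P=wcloud("w6")
```

```text
t 14.3 [0.6205 0.2866 0.1453] jaw [ 0.998  0.064 -0.001] F [-0.3  0.7 -0.2] w 0.0338
```

View pics/w6.png

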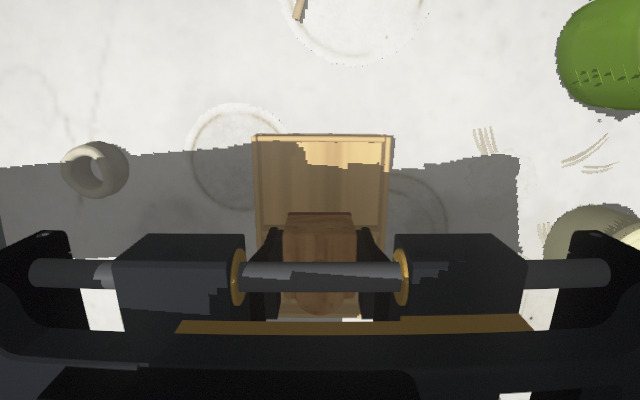

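Request:
{"method": "move_arm", "body": {"rows": [2, 0, -40, 0, 0, 0, 1, 0, 0, -45, 0, 0, 0, 1, 0, 0, -32, 0, 0, 0, 1, 0, 0, -16, 0, 0, 0, 1, 0, 0, 0, 0, 0, 0, 1, 0, 0, 0, 0, 0, 0, 0.4, 0, 0, 0, 0, 0, 0, 0.4, 0, 0, 0, 0, 0, 0, 0.4, 0, 0, 0, 0, 0, 0, 0.4, 0, 0, 20, 0, 0, 0, 0.4, 0, 0, 45, 0, 0, 0, 0.4, 0, 0, 50, 0, 0, 0, 0.4]}}

```text
time: 15.55
position: [0.6218, 0.2858, 0.1277]
tool_rot: [0.685, 0.729, -0.002, -0.001]
ft_force: [0.9, -0.3, -0.8]
grip_width: 0.0521
```

Request:
{"method": "move_arm", "body": {"rows": [-35, 0, 5, 0, 0, 0, 0, -35, 0, 5, 0, 0, 0, 0, -35, 0, 5, 0, 0, 0, 0, -35, 0, 0, 0, 0, 0, 0, -35, 0, 0, 0, 0, 0, 0, -36, 0, 0, 0, 0, 0, 0, 0, 0, 0, 0, 0, 0, 0, 0, 0, 0, 0, 0, 0, 0]}}

```text
time: 16.35
position: [0.4121, 0.2865, 0.1436]
tool_rot: [0.684, 0.729, 0.001, 0.0]
ft_force: [0.4, -0.6, 0.2]
grip_width: 0.0869
```

Run:
```python
from h import *
st()
o,c,P=wcloud("w7")
print(fit(P,(.411,.287),.04,.008,.05),fit(P,(.411,.287),.04,.025,.05))
c=robot.camera("top"); P=cloud(c); print("cutter",fit(P,(.627,.199),.037,.016,.045),"stamp",fit(P,(.62,.286),.03,.025,.07),"board",fit(P,(.617,-.002),.125,.01,.035),"pot",fit(P,(.455,.145),.045,.008,.05))
```

```text
t 16.35 [0.4121 0.2865 0.1436] jaw [0.998 0.063 0.002] F [ 0.4 -0.6  0.2] w 0.0869
(2044, array([0.4109, 0.2899, 0.0494, 0.051 ]), 73.0, array([0.4116, 0.2913, 0.0257])) (1499, array([0.4111, 0.2883, 0.0472, 0.0481]), 3.0, array([0.4111, 0.29  , 0.0287]))
cutter 0 stamp (89, array([0.6253, 0.2841, 0.0339, 0.0327]), 3.9, array([0.6242, 0.282 , 0.0439])) board (1481, array([ 6.161e-01, -6.000e-04,  1.205e-01,  2.009e-01]), 4.6, array([6.161e-01, 4.000e-04, 2.010e-02])) pot (79, array([0.4608, 0.1506, 0.0487, 0.0623]), 25.8, array([0.4597, 0.1546, 0.0267]))
```

View pics/w7.png

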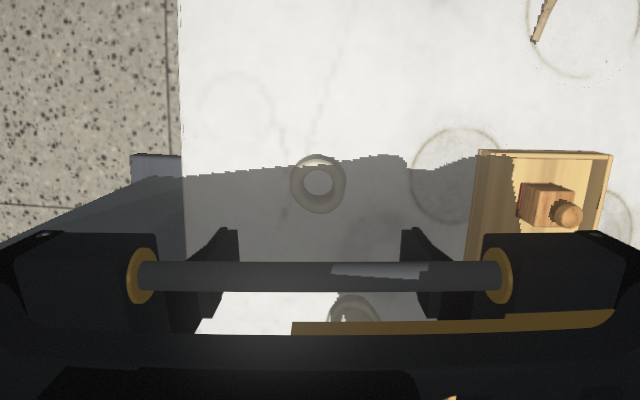

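Request:
{"method": "move_arm", "body": {"rows": [-1, 1.5, -40, 0, 0, 0, 0, 0, 0, -45, 0, 0, 0, 0, 0, 0, -35, 0, 0, 0, 0, 0, 0, -17, 0, 0, 0, 0, 0, 0, 0, 0, 0, 0, 1, 0, 0, 0, 0, 0, 0, 1, 0, 0, 0, 0, 0, 0, 1, 0, 0, 0, 0, 0, 0, 1, 0, 0, 0, 0, 0, 0, 1, 0, 0, 0, 0, 0, 0, 1, 0, 0, 0, 0, 0, 0, 1, 0, 0, 0, 0, 0, 0, 1], "grip_force": 12}}

```text
time: 17.65
position: [0.4117, 0.2879, 0.0066]
tool_rot: [0.685, 0.729, 0.001, 0.0]
ft_force: [0.7, -0.1, 5.9]
grip_width: 0.0501
```

Request:
{"method": "move_arm", "body": {"rows": [0, 0, 20, 0, 0, 0, 1, 0, 0, 45, 0, 0, 0, 1, 0, 0, 45, 0, 0, 0, 1, 23, -37.5, 20, 0, 0, 0, 1, 23, -37.5, 0, 0, 0, 0, 1, 23, -37.5, 0, 0, 0, 0, 1, 23, -37.5, 0, 0, 0, 0, 1, 23, -37.5, 0, 0, 0, 0, 1, 23, -37.5, 0, 0, 0, 0, 1, 23, -37.5, 0, 0, 0, 0, 1, 23, -37.5, 0, 0, 0, 0, 1, 24, -37, 0, 0, 0, 0, 1]}}

```text
time: 18.85
position: [0.6192, -0.0509, 0.1354]
tool_rot: [0.685, 0.729, -0.0, -0.001]
ft_force: [0.5, 0.8, -0.4]
grip_width: 0.05
```

Request:
{"method": "move_arm", "body": {"rows": [0, 0, 0, 0, 0, 0, 1, 0, 0, 0, 0, 0, 0, 1]}}

```text
time: 19.05
position: [0.6187, -0.0502, 0.1351]
tool_rot: [0.686, 0.728, -0.0, -0.001]
ft_force: [-0.6, -0.3, -0.9]
grip_width: 0.0499
```

Run:
```python
from h import *
st()
o,c,P=wcloud("w8")
```

```text
t 19.05 [ 0.6187 -0.0502  0.1351] jaw [ 0.998  0.06  -0.002] F [-0.6 -0.3 -0.9] w 0.0499
```

View pics/w8.png

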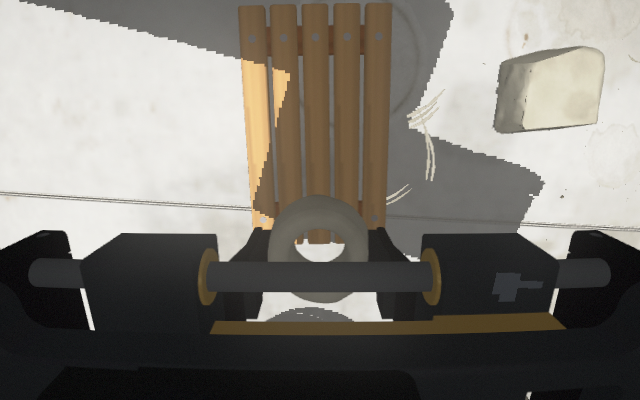

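Request:
{"method": "move_arm", "body": {"rows": [0, 0, -40, 0, 0, 0, 1, 0, 0, -40, 0, 0, 0, 1, 0, 0, -18, 0, 0, 0, 1, 0, 0, -8, 0, 0, 0, 1, 0, 0, -2, 0, 0, 0, 1, 0, 0, 0, 0, 0, 0, 1, 0, 0, 0, 0, 0, 0, 1]}}

```text
time: 19.8
position: [0.6202, -0.0493, 0.0293]
tool_rot: [0.685, 0.729, 0.001, 0.001]
ft_force: [0.5, 0.7, -0.6]
grip_width: 0.0498
```

Request:
{"method": "move_arm", "body": {"rows": [0, 0, -1, 0, 0, 0, 1, 0, 0, -1, 0, 0, 0, 1, 0, 0, 0, 0, 0, 0, 1]}}

```text
time: 20.1
position: [0.6199, -0.0496, 0.0267]
tool_rot: [0.685, 0.729, 0.0, 0.001]
ft_force: [-0.0, 0.4, 3.6]
grip_width: 0.0501
```

Contact with the board; release and rise.

Request:
{"method": "move_arm", "body": {"rows": [0, 0, 0, 0, 0, 0, 0.3, 0, 0, 0, 0, 0, 0, 0.2, 0, 0, 0, 0, 0, 0, 0.2, 0, 0, 0, 0, 0, 0, 0.2, 0, 0, 15, 0, 0, 0, 0.2, 0, 0, 45, 0, 0, 0, 0.2, 0, 0, 45, 0, 0, 0, 0, -30, 37, 10, 0, 0, 0, 0, -45, 37, 0, 0, 0, 0, 0, -45, 40, 0, 0, 0, 0, 0, -43, 40, 0, 0, 0, 0, 0, 0, 40, 0, 0, 0, 0, 0]}}

```text
time: 21.3
position: [0.4689, 0.1273, 0.1412]
tool_rot: [0.685, 0.728, -0.003, -0.003]
ft_force: [1.0, 0.1, -0.3]
grip_width: 0.0868
```

Request:
{"method": "move_arm", "body": {"rows": [0, 0, 0, 0, 0, 0, 0, 0, 0, 0, 0, 0, 0, 0]}}

```text
time: 21.5
position: [0.4772, 0.1274, 0.1419]
tool_rot: [0.684, 0.73, 0.001, 0.001]
ft_force: [0.6, -0.8, -0.2]
grip_width: 0.087
```

Run:
```python
from h import *
st()
o,c,P=wcloud("w9")
print(fit(P,(.456,.147),.045,.008,.05),fit(P,(.456,.147),.045,.025,.05))
c=robot.camera("top"); P=cloud(c); print("ring",fit(P,(.619,-.05),.045,.03,.07),"pot",fit(P,(.455,.145),.045,.008,.05))
```

```text
t 21.5 [0.4772 0.1274 0.1419] jaw [0.998 0.065 0.002] F [ 0.6 -0.8 -0.2] w 0.087
(2377, array([0.4564, 0.1484, 0.0557, 0.0624]), 8.5, array([0.4559, 0.1465, 0.0275])) (1814, array([0.4564, 0.1482, 0.0557, 0.062 ]), 8.5, array([0.4561, 0.1488, 0.0315]))
ring (105, array([ 0.621 , -0.0485,  0.0462,  0.0492]), 41.0, array([ 0.6192, -0.0502,  0.0464])) pot 0
```

View pics/w9.png

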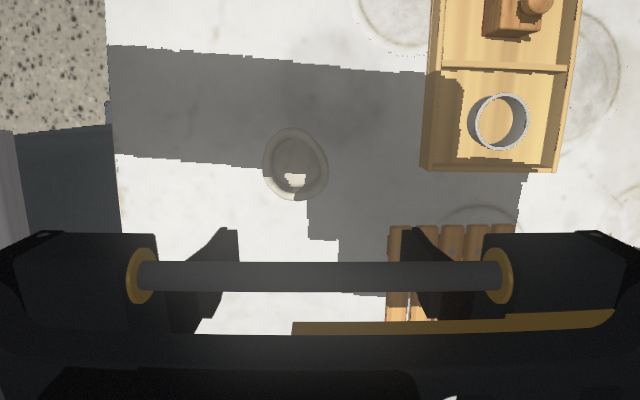

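Request:
{"method": "move_arm", "body": {"rows": [-11, 11, 0, 0, 0, 0.04, 0, -10, 10, -40, 0, 0, 0.04, 0, 0, 0, -45, 0, 0, 0, 0, 0, 0, -33, 0, 0, 0, 0, 0, 0, -17, 0, 0, 0, 0, 0, 0, 0, 0, 0, 0, 1, 0, 0, 0, 0, 0, 0, 1, 0, 0, 0, 0, 0, 0, 1, 0, 0, 0, 0, 0, 0, 1, 0, 0, 0, 0, 0, 0, 1, 0, 0, 0, 0, 0, 0, 1, 0, 0, 0, 0, 0, 0, 1], "grip_force": 15}}

```text
time: 22.8
position: [0.4559, 0.1476, 0.0068]
tool_rot: [0.655, 0.756, 0.0, 0.0]
ft_force: [-0.4, -0.7, 6.9]
grip_width: 0.0556
```

Request:
{"method": "move_arm", "body": {"rows": [0, 0, 20, 0, 0, 0, 1, 0, 0, 40, 0, 0, 0, 1, 0, 0, 40, 0, 0, 0, 1, 26, -16.5, 20, 0, 0, -0.01, 1, 26, -16.5, 0, 0, 0, -0.01, 1, 26, -16.5, 0, 0, 0, -0.01, 1, 26, -16.5, 0, 0, 0, -0.01, 1, 26, -16.5, 0, 0, 0, -0.01, 1, 27, -15.5, 0, 0, 0, -0.01, 1, 0, 0, 0, 0, 0, 0, 1, 0, 0, 0, 0, 0, 0, 1]}}

```text
time: 23.9
position: [0.6121, 0.0494, 0.1253]
tool_rot: [0.678, 0.735, -0.0, -0.001]
ft_force: [-0.3, 0.7, -1.3]
grip_width: 0.0555
```

Run:
```python
from h import *
st()
o,c,P=wcloud("w10")
```

```text
t 23.9 [0.6121 0.0494 0.1253] jaw [ 0.997  0.081 -0.002] F [-0.3  0.7 -1.3] w 0.0555
```

View pics/w10.png

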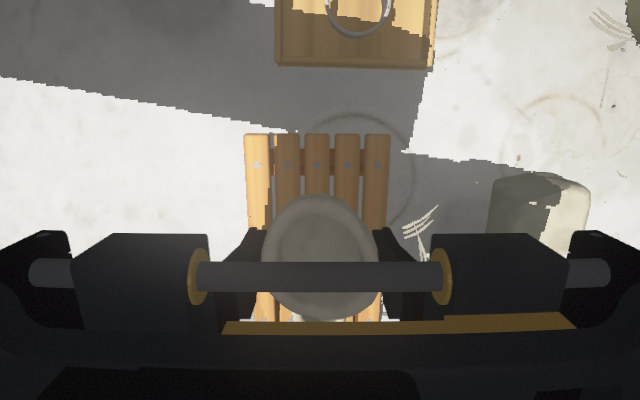

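Request:
{"method": "move_arm", "body": {"rows": [0, 0, -40, 0, 0, 0, 1, 0, 0, -35, 0, 0, 0, 1, 0, 0, -14, 0, 0, 0, 1, 0, 0, -6, 0, 0, 0, 1, 0, 0, -2, 0, 0, 0, 1, 0, 0, -1, 0, 0, 0, 1, 0, 0, 0, 0, 0, 0, 1]}}

```text
time: 24.65
position: [0.6136, 0.0497, 0.0292]
tool_rot: [0.677, 0.736, 0.001, 0.001]
ft_force: [0.6, -0.3, -1.3]
grip_width: 0.0555
```

Request:
{"method": "move_arm", "body": {"rows": [0, 0, -1, 0, 0, 0, 1, 0, 0, -1, 0, 0, 0, 1, 0, 0, 0, 0, 0, 0, 1]}}

```text
time: 24.95
position: [0.6133, 0.0495, 0.0269]
tool_rot: [0.678, 0.735, 0.0, 0.001]
ft_force: [-0.3, -0.1, 3.3]
grip_width: 0.0557
```

Request:
{"method": "move_arm", "body": {"rows": [0, 0, 0, 0, 0, 0, 0.2, 0, 0, 0, 0, 0, 0, 0.1, 0, 0, 0, 0, 0, 0, 0.1, 0, 0, 0, 0, 0, 0, 0.1, 0, 0, 15, 0, 0, 0, 0.1, 0, 0, 45, 0, 0, 0, 0.1, 0, 0, 45, 0, 0, 0, 0, -20, -40, 30, 0, 0, 0, 0, -20, -45, 0, 0, 0, 0, 0, -20, -45, 0, 0, 0, 0, 0, -20, -45, 0, 0, 0, 0, 0, -20, -45, 0, 0, 0, 0, 0]}}

```text
time: 26.15
position: [0.5133, -0.169, 0.1601]
tool_rot: [0.677, 0.736, 0.0, 0.001]
ft_force: [0.5, 0.2, 0.4]
grip_width: 0.087
```

Request:
{"method": "move_arm", "body": {"rows": [-20, -45, 0, 0, 0, 0, 0, -20, -45, 0, 0, 0, 0, 0, 0, 0, 0, 0, 0, 0, 0, 0, 0, 0, 0, 0, 0, 0]}}

```text
time: 26.55
position: [0.4736, -0.2586, 0.1595]
tool_rot: [0.679, 0.734, 0.0, 0.0]
ft_force: [-0.1, 0.2, 0.6]
grip_width: 0.0869
```

Run:
```python
from h import *
st()
c=robot.camera("top"); P=cloud(c); print("ring",fit(P,(.619,-.05),.045,.03,.07),"pot",fit(P,(.612,.049),.048,.03,.07),"ball",fit(P,(.609,-.249),.045,.014,.045),"stamp",fit(P,(.622,.286),.03,.025,.07))
m=(np.hypot(P[...,0]-.626,P[...,1]-.198)<.035)&(P[...,2]>.016)&(P[...,2]<.045); print("cutter",P[m].mean(0),np.median(P[m][:,2]))
print("tape",fit(P,(.41,-.498),.06,.012,.045),"cube",fit(P,(.8,.04),.06,.03,.08))
im=c["color"][:,:,::-1]
cv2.imwrite("pics/topf.png",cv2.resize(im[120:290,180:440],None,fx=3,fy=3))
c=robot.camera("side");cv2.imwrite("pics/sidef.png",cv2.resize(c["color"][170:320,190:440,::-1],None,fx=3.2,fy=3.2))
```

```text
t 26.55 [ 0.4736 -0.2586  0.1595] jaw [0.997 0.079 0.001] F [-0.1  0.2  0.6] w 0.0869
ring (110, array([ 0.6216, -0.0493,  0.0477,  0.0486]), 89.2, array([ 0.6201, -0.0497,  0.0464])) pot (79, array([0.619 , 0.0537, 0.0525, 0.0596]), 59.8, array([0.6157, 0.0558, 0.0487])) ball (65, array([ 0.6096, -0.2501,  0.0301,  0.0309]), 86.9, array([ 0.6081, -0.2493,  0.0308])) stamp (92, array([0.6243, 0.2844, 0.036 , 0.0341]), 89.9, array([0.6246, 0.283 , 0.0436]))
cutter [0.63163248 0.19877992 0.02808483] 0.02874303286540502
tape (199, array([ 0.4131, -0.4951,  0.0935,  0.0914]), 88.7, array([ 0.412 , -0.4976,  0.0235])) cube (279, array([0.7995, 0.0466, 0.0647, 0.062 ]), 1.7, array([0.7986, 0.045 , 0.0497]))
```

View pics/topf.png

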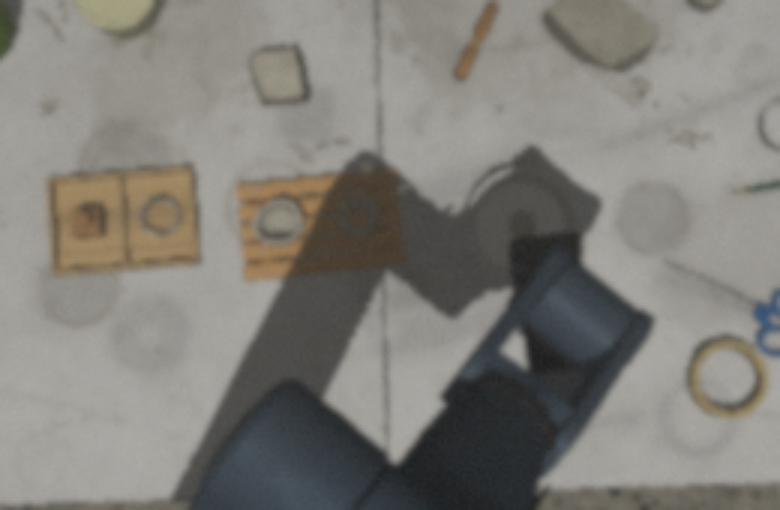

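View pics/sidef.png

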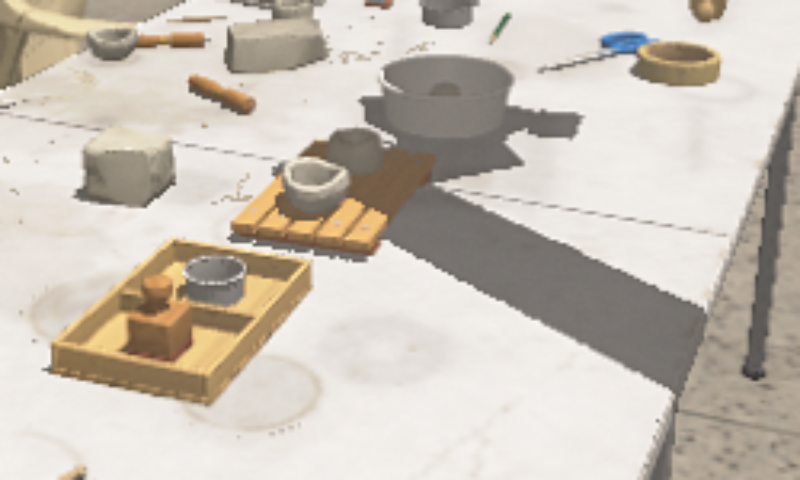

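The pot looks a little tilted in the side view, so I'll look closer.

Request:
{"method": "move_arm", "body": {"rows": [25, 40, 10, 0, 0, 0, 0, 25, 40, 10, 0, 0, 0, 0, 25, 40, 0, 0, 0, 0, 0, 25, 40, 0, 0, 0, 0, 0, 25, 30, 0, 0, 0, 0, 0, 10, 25, 0, 0, 0, 0, 0, 0, 0, 0, 0, 0, 0, 0, 0, 0, 0, 0, 0, 0, 0]}}

```text
time: 27.45
position: [0.6086, -0.04, 0.1786]
tool_rot: [0.676, 0.737, -0.0, -0.0]
ft_force: [0.2, -0.4, 0.1]
grip_width: 0.0868
```

Run:
```python
from h import *
st()
o,c,P=wcloud("w11")
for n,xy in [("pot",(.614,.051)),("ring",(.62,-.05))]:
    for lo in (.026,.045):print(n,fit(P,xy,.048,lo,.08))
    m=(np.hypot(P[...,0]-xy[0],P[...,1]-xy[1])<.045)&(P[...,2]>.045); Q=P[m]
    for a in range(-180,180,45):
        d=(np.degrees(np.arctan2(Q[:,1]-xy[1],Q[:,0]-xy[0]))-a+180)%360-180
        s=Q[abs(d)<22]; print(a,len(s),len(s) and np.round(np.percentile(s[:,2],95),4))
```

```text
t 27.45 [ 0.6086 -0.04    0.1786] jaw [ 0.996  0.086 -0.001] F [ 0.2 -0.4  0.1] w 0.0868
pot (2991, array([0.6135, 0.0482, 0.0574, 0.0602]), 48.5, array([0.6145, 0.0503, 0.0437]))
pot (1865, array([0.6138, 0.0485, 0.0568, 0.0602]), 48.9, array([0.6135, 0.0499, 0.0516]))
-180 224 0.0563
-135 1290 0.3412
-90 236 0.0529
-45 249 0.0558
0 212 0.0558
45 178 0.0535
90 272 0.052
135 235 0.0536
ring (1844, array([ 0.6203, -0.0468,  0.0492,  0.0507]), 62.7, array([ 0.6203, -0.0458,  0.0453]))
ring (1307, array([ 0.6209, -0.0488,  0.0467,  0.0494]), 24.9, array([ 0.62  , -0.0471,  0.0488]))
-180 168 0.0524
-135 126 0.0513
-90 142 0.0498
-45 150 0.0492
0 1293 0.2729
45 6045 0.2922
90 14392 0.2974
135 6974 0.2981
```

View pics/w11.png

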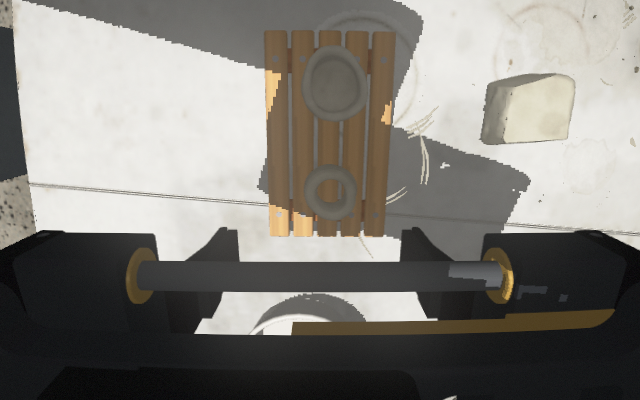

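Request:
{"method": "move_arm", "body": {"rows": [0, 0, 20, 0, 0, 0, 0, 0, 0, 0, 0, 0, 0, 0, 0, 0, 0, 0, 0, 0, 0, 0, 0, 0, 0, 0, 0, 0]}}

```text
time: 27.9
position: [0.6083, -0.043, 0.1981]
tool_rot: [0.678, 0.735, -0.0, -0.001]
ft_force: [-0.1, 0.8, -0.6]
grip_width: 0.0872
```

```bash
python3 -c "
from rig import robot
print(robot.hand_in())"
```

```text
the job is handed in; nothing more can be done
None
```

All five things are sorted, and I handed the job in at about 28 s of the 136 s allowed. The hand-in gives no verdict.

- **Pot and ring:** both stand on the drying board, about 97 mm apart centre to centre, so roughly 40 mm of clear gap. Each was lowered until I felt light contact with the board (about 3 N) before I opened the fingers.
- **Cutter and stamp:** both stand upright in the tray, the cutter in the bay nearer the board and the stamp in the other one.
- **Clay ball:** it lies on the floor of the tub, near the middle.
- **Tape and clay block:** both measured within about 10 mm of where they started. That is within the camera measurement error, and the arm never went near them.

**Checks that disagreed:**
- **Pot:** in the side picture it looked slightly tilted. Wrist depth readings showed the rim equally high on opposite sides and dipping between them, so I took it as an uneven rim on an upright pot.
- **Pot position:** the overhead camera read it about 6 mm off the wrist camera, but both put it well inside the limits.
- **Cutter:** the overhead fit could not pick up its thin wall. I confirmed it from the pictures and a rough depth reading, which put its top at about 28 mm, as expected.

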